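# Hang the green hook-in bin on the kitchen stand

## Robot

A 6-joint arm with a two-finger parallel gripper is mounted at the origin on the work surface. World frame = base frame: x ahead of the robot, y to its left, z up, the work surface at z = 0. Lengths are in mm, angles in rad, forces in N, time in s.
With the tool pointing down it reaches from about 350 to 1000 mm from the base axis. Payload 7.1 kg.
Tool frame: the origin (TCP) lies on the centre line of the jaws, within the pads' length; the fingertips stand 8 mm ahead of it and the grasp point (between the pads) lies 11 mm behind it (env.tips_ahead is the z of the fingertips in the tool frame, in mm); z points along the fingers, y is the line along which they close (so a half turn about z gives the same grasp; the last joint's range is limited). The gripper opens to 85 mm and grips with 20 to 120 N. Pads are 22 mm wide; open, the fingers measure 114 mm over their backs; the gripper's body (76 mm by 85 mm) begins 54 mm behind the grasp point. The pads swing forward as they close: fully open they stand 13 mm farther back than shut.
Start: joints at [-1.202, 0.423, 1.63, -0, 1.089, -0.019], TCP at [236.361, -578.566, 239.319] pointing down, gripper open.
Joint ranges: [-3, 3], [-0.9, 2.11], [0.09, 2.58], [-1.31, 4.45], [0.11, 2.69], [-2.54, 2.54]. Speed limits (rad/s): [2.39, 2.39, 3.01, 3.14, 3.14, 3.14].

## Interface

Orientations are given as [roll, pitch, yaw] about the fixed x, y, z axes, in that order (R = Rz(yaw) Ry(pitch) Rx(roll)).
In Python, from rig import telemetry, grab_frame, camera_info, job, env gives the robot as it stands. The module is installed in compiled form; this text tells all that it offers.
- The arm moves only by the tool send_rows, never from a script. Its argument "rows" is a list of rows, each a list of 2 entries, a list of its own where there are three numbers: the shift along the tool's x, y, z in mm, then the turn about the tool's z in rad. A call has 1 to 5 rows; each row shifts and turns the commanded pose from where the row before left it, along the tool's axes as they then stand; what a row does not reach is not made up. A row lasts 1/8 s, in which the tool goes at most 62.5 mm and 10.7 degrees, less where a joint would pass 70% of its speed; a pose out of reach is approached as far as the arm can. A call with a gripper value outside its range is refused whole. "grip" is the closure, from -1 (fully open) to 1 (shut), set as the call begins (left out, the last holds). The fingers move at their own pace and stop on an object; "force" is the grip in N (left out, the last holds). Time passes only in rows, so rows that do not move let the fingers close. It gives the time, the measured TCP pose, the force, the opening and the grip force at its end, in the units of the state.
- telemetry.read_state(): the state, without advancing time (a new reading comes with each control period).
- grab_frame(name): name is "scene" or "side" or "wrist"; returns the picture (384x512x3 uint8, red, green, blue); there is no depth.
- camera_info(name): a dict with "fov_y" (degrees; the focal length in pixels is half the picture's height over the tangent of half this angle, whatever the lens; pixels are square), "cx", "cy" (the principal point, pixels), "origin" and "orientation" of the camera in the world. Camera axes: x right, y up, looking along -z (the intrinsics and any distortion apply to the point x, -y, -z); pixel columns grow to the right and rows downward; lengths in mm; the calibration is good to about 2 mm. A picture is of the moment at which its call begins: read the wrist's pose just before it. camera_info takes no time and is no camera call; for the wrist camera it gives the pose at the moment of the call.
- job.job_done(): hands the job in; it is judged then, once.
The state is a dict: "time": time; "joint_pos": joint angles; "qd": joint speeds; "joint_efforts": joint torques, N m; "tool_pos": TCP position; "tcp_rot": TCP orientation; "ft_force": force on the tool from outside, world axes, zero at the start; "wrist_torque": the same for the moment, N m; "finger_gap": finger opening in mm; "grip_force": force on a finger pad.
Only numpy, scipy, OpenCV 4.12 (cv2) and the standard library are available. Lean on these libraries where they do the work, as an engineer would, in place of code of your own. Each camera call takes 0.05 s, during which the arm holds its last target. There are 200 camera calls.

## Task

Hang the green hook-in bin on the aluminium-faced stand: tilt the bin front-up so that its tongue goes into the stand's groove, near the middle, then swing it down until it hangs level with the tongue caught behind the upper slat, and let go. Leave the white bin where it is.

Things in the scene. Friction and masses are not known exactly. Their poses are not given: they have to be found in the camera images.
- rack: Fixed stand with aluminium front and wooden cheeks, 150 mm wide. Origin on the counter under the middle of its front face. x out of the face (away from the robot, within 15 degrees), y along the groove, z up. Two slats 5 mm thick (x -5 to 0), 140 long: lower z 0-80 mm, open groove z 80-108, upper slat z 108-126. Behind them a hollow 56 deep; cheeks 128 high; reaches 66 behind the face.
- groove (a point): Middle of the groove's lower edge on the stand's front face, 80 mm above the counter; axes as the stand. The groove is a slot open for 28 mm above this point; the upper slat spans 28 to 46 mm above it. Hung, the bin's tongue leg rests on this edge with the tongue's upright behind the upper slat.
- green_bin_center (a point): Centre of the loose green plastic bin to hang, 28 mm above its underside: open box 120 long (x), 52 wide (y), 56 high, walls 4 mm, about 0.18 kg. x to its front, z up. The tongue is at its back and starts facing the robot. Grip it across the 52 mm width from above, about 25 mm in front of this point and near the rim. Let go when hung, it sags about 5 degrees front-down.
- green_bin_leg (a point): Underside of the green bin's tongue leg where it leaves the back wall: 60 mm behind and 22 mm above the bin's centre; axes as the bin. The leg, 6 mm thick and 40 wide, goes 17 mm back from here and ends in an upright 4 mm thick that rises to 38 mm above this point, 13 mm clear behind the back wall. When hung this point lies close to the groove point.
- green_bin_tip (a point): Middle of the top edge of the green bin's tongue: 75 mm behind and 60 mm above the bin's centre; axes as the bin. The tongue is taller than the groove: it passes only with the bin's front raised. At 40 degrees there is about 7 mm room each way if it slides in along the upright's own direction (inward and up).
- white_bin_center (a point): Centre of the white bin, of the same shape and size as the green one. Leave it alone.
Not all that is in view belongs to the job. Of the things that look like the part that bears green_bin_center, take the one that is farthest from the robot's base at the start.

How it is judged:
By the outcome, as a careful person would: the job done as asked, in the order asked, and still so for the second after the job is handed in, with the robot touching nothing.
It also fails if it takes over 48 s, if anything falls off the work surface, if the arm or the gripper's body presses on something with over 40 N, if the wrist force passes 120 N, or if a joint passes its speed limit or range.

## Working session

There is one attempt and no reset: what is moved stays moved. The work goes in short steps, Python scripts to look and compute and a tool call to move; the robot and the scene stay as the last step left them, time stands still between calls to the robot, and variables do not carry over. Pictures are saved under pics/ and viewed, at most 10 in all, crops included, and the job is handed in when it is done.

Besides the shell and the picture viewer there is one more tool, called after "Call:" as name(argument=value, ...), one argument or row to a line, values as JSON. send_rows: Moves the arm, as the interface text tells. Its arguments: {"type":"object","properties":{"rows":{"type":"array"},"grip":{"type":"number"},"force":{"type":"number"}},"required":["rows"]}

```bash
mkdir -p pics; cat > h.py <<'E'
import numpy as np, cv2
from scipy.spatial.transform import Rotation as R
from rig import telemetry, grab_frame, camera_info, job, env
E
python3 - <<'E'
from h import *
for n in ("scene","side","wrist"):
    print(n,camera_info(n)); cv2.imwrite(f"pics/{n}0.png",grab_frame(n)[:,:,::-1])
a=[cv2.imread(f"pics/{n}0.png") for n in ("scene","side")]
print(telemetry.read_state())
E
```

```text
scene {'fov_y': 53.97090070738486, 'cx': 252.28180791942933, 'cy': 193.46622507618758, 'origin': array([975.15890958, 274.69278844, 745.33794241]), 'orientation': array([7.42745127e-01, 3.88724998e-04, 1.96455749e+00])}
side {'fov_y': 50.986139226595185, 'cx': 253.88213373186284, 'cy': 187.70892275386078, 'origin': array([292.1176335 , 706.34597434, 868.20887491]), 'orientation': array([ 0.71411148, -0.01007417, -2.92940687])}
wrist {'fov_y': 65.87785426061677, 'cx': 250.10388725815685, 'cy': 193.10881313019127, 'origin': array([ 300.09611879, -552.36638815,  373.15951388]), 'orientation': array([-2.80589458e-01,  3.23324633e-04, -1.18222389e+00])}
{'time': 0.15, 'joint_pos': array([-1.20198788e+00,  4.23678369e-01,  1.63050105e+00,  1.12773588e-05,
        1.08857709e+00, -1.89933441e-02]), 'qd': array([ 3.81730246e-05, -2.29779583e-03, -2.93955565e-03, -4.91814564e-04,
        5.26032426e-04,  2.87250191e-04]), 'joint_efforts': array([ 2.14574729e-04, -5.57769227e+01, -2.82017130e+01, -2.02445472e-05,
        4.79407798e-03,  6.02685262e-06]), 'tool_pos': array([ 236.23104842, -578.19946237,  238.72135746]), 'tcp_rot': array([-3.14042920e+00, -3.20876166e-05,  3.87796541e-01]), 'ft_force': array([-0.60476174,  0.15011173,  0.41209125]), 'wrist_torque': array([-0.00054577,  0.03769003,  0.00597037]), 'grip_force': 0.0, 'finger_gap': 85.46463849785586}
```

View pics/scene0.png

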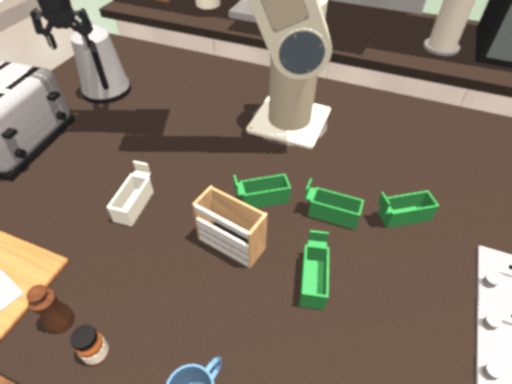

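View pics/side0.png

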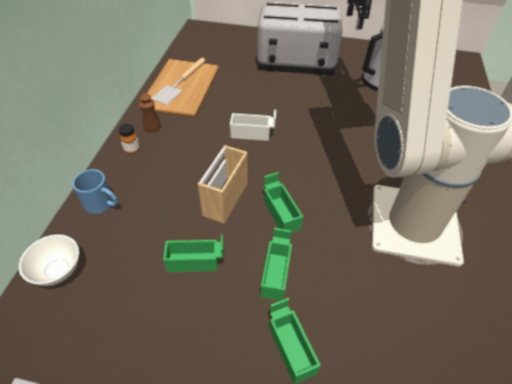

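Four green bins stand in view, at scene pixels (264,190), (335,208), (408,208) and (316,272), which are side pixels (282,205), (277,268), (293,342) and (193,256). The one at scene (316,272) / side (193,256) looks farthest from the base, with its tongue toward the robot. I'll confirm it in enlarged crops.

```bash
python3 - <<'E'
from h import *
s=cv2.imread("pics/scene0.png");d=cv2.imread("pics/side0.png")
def crop(im,x0,y0,w,h,k,f):
    c=cv2.resize(im[y0:y0+h,x0:x0+w],None,fx=k,fy=k,interpolation=cv2.INTER_CUBIC)
    for x in range((x0+9)//10*10,x0+w,10):
        cv2.line(c,((x-x0)*k,0),((x-x0)*k,12 if x%50 else 25),(255,255,255),1)
        if x%20==0: cv2.putText(c,str(x),((x-x0)*k+2,22),0,.4,(0,255,255),1)
    for y in range((y0+9)//10*10,y0+h,10):
        cv2.line(c,(0,(y-y0)*k),(12,(y-y0)*k),(255,255,255),1)
        if y%20==0: cv2.putText(c,str(y),(14,(y-y0)*k+4),0,.4,(0,255,255),1)
    cv2.imwrite(f,c)
crop(s,185,180,156,135,5 if 0 else 4,"pics/c1.png") if 0 else crop(s,185,180,156,120+14,4,"pics/c1.png")
crop(d,155,140,100,140,4,"pics/c2.png")
open("h.py","a").write('''
def crop(im,x0,y0,w,h,k,f):
    c=cv2.resize(im[y0:y0+h,x0:x0+w],None,fx=k,fy=k,interpolation=cv2.INTER_CUBIC)
    for x in range((x0+9)//10*10,x0+w,10):
        cv2.line(c,((x-x0)*k,0),((x-x0)*k,12),(255,255,255),1)
        if x%20==0: cv2.putText(c,str(x),((x-x0)*k+2,22),0,.4,(0,255,255),1)
    for y in range((y0+9)//10*10,y0+h,10):
        cv2.line(c,(0,(y-y0)*k),(12,(y-y0)*k),(255,255,255),1)
        if y%20==0: cv2.putText(c,str(y),(14,(y-y0)*k+4),0,.4,(0,255,255),1)
    cv2.imwrite(f,c)
def ray(n,uv,ci=None):
    c=ci or camera_info(n); f=192/np.tan(np.radians(c["fov_y"])/2)
    d=np.array([(uv[0]-c["cx"])/f,-(uv[1]-c["cy"])/f,-1.])
    return c["origin"],R.from_euler("xyz",c["orientation"]).apply(d)
def onz(n,uv,z,ci=None):
    o,d=ray(n,uv,ci); return o+d*(z-o[2])/d[2]
def proj(n,P,ci=None):
    c=ci or camera_info(n); f=192/np.tan(np.radians(c["fov_y"])/2)
    p=R.from_euler("xyz",c["orientation"]).inv().apply(np.atleast_2d(P)-c["origin"])
    return np.c_[c["cx"]-f*p[:,0]/p[:,2],c["cy"]+f*p[:,1]/p[:,2]]
def tri(*rs):
    A=np.zeros((3,3));b=np.zeros(3)
    for o,d in rs:
        d=d/np.linalg.norm(d);M=np.eye(3)-np.outer(d,d);A+=M;b+=M@o
    return np.linalg.solve(A,b)
''')
E
```

```text
(no output)
```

View pics/c1.png

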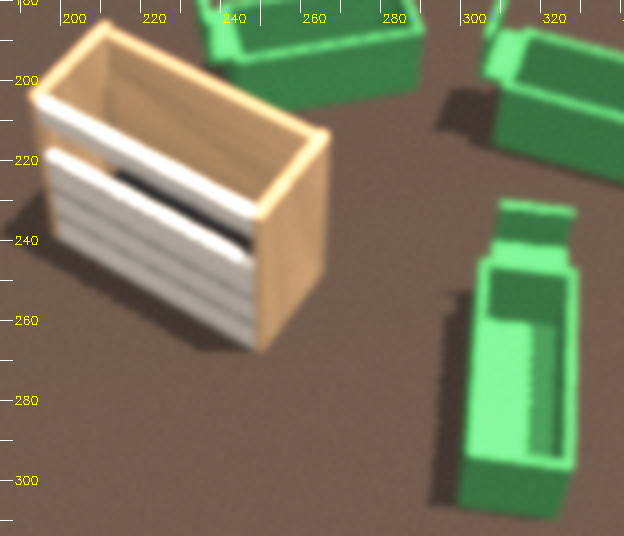

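View pics/c2.png

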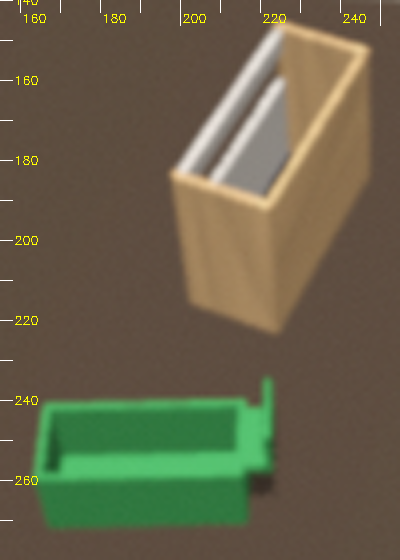

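Scene crop: the bin's rim corners are at (305,245.5), (329.5,247), (329,297.5) and (301,294), with its tongue top at (310–329,231.5). The stand's top corners are at (194,203), (250.5,232.5), (267,213) and (212,185.5). The side crop shows the same two items from the other side, so I'll fit both poses to the corners in both views.

```bash
cat > fit.py <<'E'
from h import *
from scipy.optimize import least_squares
BL=[(-60,-26,28),(-60,26,28),(60,26,28),(60,-26,28),(60,-26,-28),(60,26,-28),(-75,-20,60),(-75,20,60)]
bs=[(305,245.5),(329.5,247),(328.7,297.5),(301,294.2),(299.5,306.2),(324.2,309.5),(310,230.5),(329.2,232.5)]
BD=[(60,-26,28),(60,26,28),(-60,26,28),(-60,-26,28),(60,26,-28),(-60,26,-28)]
bd=[(166.2,241.2),(164,259.2),(216.7,259.2),(216.7,240),(167.5,271.7),(216.7,270.5)]
RS=[(0,75,0),(0,-75,0),(-66,75,128),(-66,-75,128),(0,-75,128),(0,75,128),(-66,75,0)]
rs=[(250,268),(198.7,240),(267,213),(211.7,185.5),(193.7,203.2),(250.5,232.5),(266.2,248)]
RD=[(0,75,128),(-66,75,128),(-66,-75,128),(0,-75,128),(0,75,0),(-66,75,0),(-66,-75,0)]
rd=[(198.7,183.2),(222.5,191.7),(247,152.5),(223.7,146.2),(202.5,215),(224.2,223.2),(247.5,185)]
def T(p,L): return R.from_euler("z",p[3]).apply(np.array(L,float))+p[:3]
def fit(A,a,B,b,p0):
    f=lambda p:np.r_[(proj("scene",T(p,A))-a).ravel(),(proj("side",T(p,B))-b).ravel()]
    r=least_squares(f,p0,loss="soft_l1"); print(r.x.round(3)); print(f(r.x).reshape(-1,2).round(1).tolist()); return r.x
fit(BL,bs,BD,bd,[550,100,28,0]); fit(RS,rs,RD,rd,[500,-50,0,0])
for n,z in(("scene",30),):
  for uv in [(264,190),(335,208),(408,208),(316,272),(131,197)]: p=onz(n,uv,z); print(uv,p.round(),np.hypot(*p[:2]).round())
E
python3 fit.py
```

```text
[537.496 237.5    26.491  -6.042]
[[0.3, -1.3], [-0.5, 0.2], [-0.7, -0.6], [0.8, -0.9], [-0.3, -0.1], [-0.1, 0.1], [-0.1, -0.0], [-0.7, 0.2], [-0.1, -0.0], [-0.5, 0.9], [-1.1, -0.1], [-0.4, 0.2], [-0.3, 0.5], [0.3, 0.7]]
[ 5.42228e+02  2.22580e+01 -3.60000e-01 -3.16040e+01]
[[0.5, -0.3], [0.2, -1.9], [0.4, 0.1], [-0.5, -0.4], [-1.0, 0.2], [-0.3, 1.6], [-0.3, -0.5], [-0.8, 0.9], [-0.3, 0.6], [0.1, -0.1], [0.8, -0.7], [-0.1, 0.6], [0.4, 0.3], [-0.3, -0.5]]
(264, 190) [346.  46.  30.] 349.0
(335, 208) [335. 231.  30.] 407.0
(408, 208) [266. 399.  30.] 479.0
(316, 272) [529. 238.  30.] 580.0
(131, 197) [ 499. -259.   30.] 562.0
```

The bin to take is the one at scene (316,272). It is 580 mm from the base, against 349, 407 and 479 mm for the other three, and its fitted heights agree with the text. Bin: centre (537,237), yaw 0.241. Stand: (542,22), yaw −0.188.

The tool can only turn about its own vertical axis. So I'll tilt the bin by letting it pivot in lightly closed pads: its front underside rests on the stand's +y cheek top while I lower the gripper. After that I'll turn it to the face and insert it.

```bash
cat >> h.py <<'E'
def plan(x,y,z,yaw,n):
    s=telemetry.read_state(); p=s["tool_pos"]; q=R.from_euler("xyz",s["tcp_rot"])
    y0=s["tcp_rot"][2]; dy=(yaw-y0)
    if not -0.3<dy<np.pi+.3 or dy>3.3: dy=(dy+np.pi)%(2*np.pi)-np.pi
    d=(np.array([x,y,z])-p)/n; rows=[]
    for i in range(n):
        rows.append([(q*R.from_euler("z",-dy*i/n)).inv().apply(d).round(1).tolist(),round(-dy/n,4)])
    for i in range(0,n,5): print(rows[i:i+5])
    print("t",s["time"],"tcp",p.round(1),"rpy",s["tcp_rot"].round(3),"F",s["ft_force"].round(1),"gap",round(s["finger_gap"],1),"gf",round(s["grip_force"],1))
E
python3 - <<'E'
from h import *
plan(562,243.5,190,3.383,20)
E
```

```text
[[[30.6, -31.9, 2.5], np.float64(-0.1498)], [[35.0, -26.9, 2.5], np.float64(-0.1498)], [[38.7, -21.4, 2.5], np.float64(-0.1498)], [[41.4, -15.4, 2.5], np.float64(-0.1498)], [[43.3, -9.1, 2.5], np.float64(-0.1498)]]
[[[44.1, -2.5, 2.5], np.float64(-0.1498)], [[44.0, 4.1, 2.5], np.float64(-0.1498)], [[42.9, 10.6, 2.5], np.float64(-0.1498)], [[40.8, 16.9, 2.5], np.float64(-0.1498)], [[37.9, 22.8, 2.5], np.float64(-0.1498)]]
[[[34.0, 28.2, 2.5], np.float64(-0.1498)], [[29.4, 33.0, 2.5], np.float64(-0.1498)], [[24.2, 37.0, 2.5], np.float64(-0.1498)], [[18.4, 40.2, 2.5], np.float64(-0.1498)], [[12.2, 42.5, 2.5], np.float64(-0.1498)]]
[[[5.7, 43.8, 2.5], np.float64(-0.1498)], [[-0.9, 44.2, 2.5], np.float64(-0.1498)], [[-7.5, 43.6, 2.5], np.float64(-0.1498)], [[-13.9, 42.0, 2.5], np.float64(-0.1498)], [[-20.0, 39.4, 2.5], np.float64(-0.1498)]]
t 0.15 tcp [ 236.2 -578.2  238.7] rpy [-3.14  -0.     0.388] F [-0.6  0.2  0.4] gap 85.5 gf 0.0
```

Call:
send_rows(
  rows=[
    [[30.6, -31.9, 2], -0.15],
    [[35, -26.9, 2], -0.15],
    [[38.7, -21.4, 2], -0.15],
    [[41.4, -15.4, 2], -0.15],
    [[43.3, -9.1, 2], -0.15],
  ],
  grip=-1,
  force=20,
)

```text
time: 0.78
tool_pos: [318.0, -371.7, 229.2]
tcp_rot: [-3.141, -0.0, 1.142]
ft_force: [0.6, 0.3, -0.0]
finger_gap: 85.1
grip_force: 0.0
```

Call:
send_rows(
  rows=[
    [[44.1, -2.5, 2], -0.15],
    [[44, 4.1, 2], -0.15],
    [[42.9, 10.6, 2], -0.15],
    [[40.8, 16.9, 2], -0.15],
    [[37.9, 22.8, 2], -0.15],
  ],
)

```text
time: 1.4
tool_pos: [399.1, -166.2, 219.3]
tcp_rot: [3.141, 0.0, 1.893]
ft_force: [0.5, -0.5, 0.2]
finger_gap: 85.7
grip_force: 0.0
```

Call:
send_rows(
  rows=[
    [[34, 28.2, 2], -0.15],
    [[29.4, 33, 2], -0.15],
    [[24.2, 37, 2], -0.15],
    [[18.4, 40.2, 2], -0.15],
    [[12.2, 42.5, 2], -0.15],
  ],
)

```text
time: 2.02
tool_pos: [480.0, 39.6, 209.2]
tcp_rot: [-3.142, 0.0, 2.643]
ft_force: [-0.2, -0.1, -0.0]
finger_gap: 85.6
grip_force: 0.0
```

Call:
send_rows(
  rows=[
    [[5.7, 43.8, 2], -0.15],
    [[-0.9, 44.2, 2], -0.15],
    [[-7.5, 43.6, 2], -0.15],
    [[-13.9, 42, 2], -0.15],
    [[-20, 39.4, 2], -0.15],
  ],
)

```text
time: 2.65
tool_pos: [560.7, 245.3, 199.0]
tcp_rot: [-3.141, -0.0, -2.89]
ft_force: [0.2, -0.5, 0.5]
finger_gap: 85.5
grip_force: 0.0
```

```bash
python3 - <<'E'
from h import *
ci=camera_info("wrist"); im=grab_frame("wrist")[:,:,::-1]
# predicted bin points in the wrist view
L=np.array([(-60,-26,28),(-60,26,28),(60,26,28),(60,-26,28),(-75,-20,60),(-75,20,60)],float)
P=R.from_euler("z",.241).apply(L)+[537.5,237.5,28]
q=proj("wrist",P,ci); print(q.round(1).tolist()); print(ci)
im=im.copy()
for u in q: cv2.circle(im,tuple(int(v) for v in u),2,(0,0,255),-1)
big=cv2.resize(im,(768,576),interpolation=cv2.INTER_CUBIC); cv2.imwrite("pics/w1.png",big)
plan(562,243.5,190,3.383,1)
E
```

```text
[[220.3, 92.5], [278.8, 93.2], [274.3, 219.6], [222.3, 219.0], [223.7, 70.0], [275.6, 70.6]]
{'fov_y': 65.87785426061677, 'cx': 250.10388725815685, 'cy': 193.10881313019127, 'origin': array([491.31384617, 227.14150829, 333.56756695]), 'orientation': array([-2.80659294e-01,  1.18037414e-03,  1.82290366e+00])}
[[[2.4, -5.9, 9.2], np.float64(0.0174)]]
t 2.7 tcp [562.8 249.7 199.2] rpy [ 3.140e+00  3.000e-03 -2.883e+00] F [2.5 2.6 1. ] gap 85.2 gf 0.0
```

View pics/w1.png

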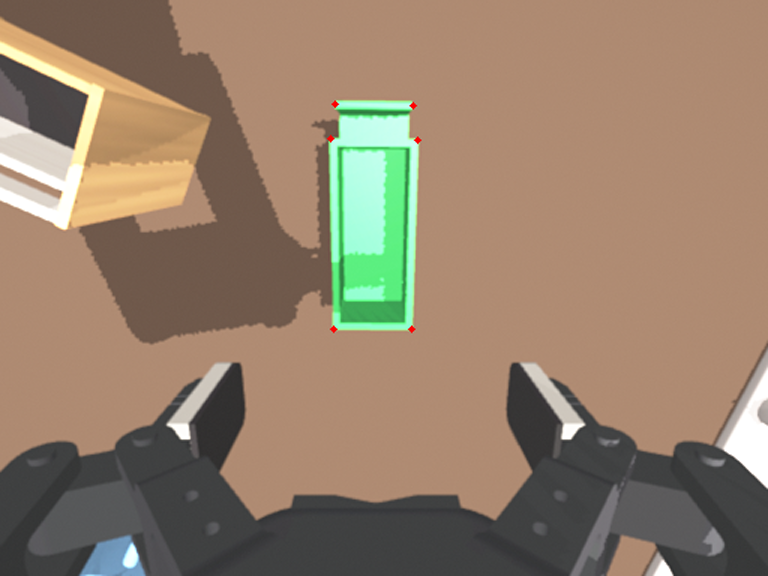

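The wrist view shows the green bin seen from above. Its rim corners, around (331–418,139–329) in the enlarged picture, fall within about 1 px of the predicted dots, so the fit holds. I'll go down to the grip.

Call:
send_rows(
  rows=[
    [[0, 0, 50], 0],
    [[0, 0, 50], 0],
    [[0, 0, 0], 0],
    [[0, 0, 0], 0],
  ],
)

```text
time: 3.2
tool_pos: [561.3, 244.1, 100.7]
tcp_rot: [3.141, 0.001, -2.896]
ft_force: [0.5, -0.1, 0.0]
finger_gap: 85.4
grip_force: 0.0
```

```bash
python3 - <<'E'
from h import *
plan(561.8,243.5,33,-2.90,1)
E
```

```text
[[[-0.3, -0.7, 67.7], np.float64(0.0043)]]
t 3.2 tcp [561.3 244.1 100.7] rpy [ 3.141e+00  1.000e-03 -2.896e+00] F [ 0.5 -0.1  0. ] gap 85.4 gf 0.0
```

Call:
send_rows(
  rows=[
    [[0, -1, 34], 0],
    [[0, 0, 33], 0],
    [[0, 0, 0], 0],
    [[0, 0, 0], 0],
  ],
)

```text
time: 3.7
tool_pos: [562.3, 243.5, 34.7]
tcp_rot: [3.141, 0.003, -2.896]
ft_force: [0.1, 0.4, 0.3]
finger_gap: 85.4
grip_force: 0.0
```

Call:
send_rows(
  rows=[
    [[0, 0, 0], 0],
    [[0, 0, 0], 0],
    [[0, 0, 0], 0],
    [[0, 0, 0], 0],
    [[0, 0, 0], 0],
  ],
  grip=1,
  force=30,
)

```text
time: 4.32
tool_pos: [561.5, 243.3, 33.8]
tcp_rot: [3.141, 0.002, -2.895]
ft_force: [-0.8, 0.2, 7.9]
finger_gap: 51.8
grip_force: 32.1
```

Call:
send_rows(
  rows=[
    [[0, 0, 0], 0],
    [[0, 0, -20], 0],
    [[0, 0, -25], 0],
    [[0, 0, 0], 0],
  ],
)

```text
time: 4.82
tool_pos: [562.3, 243.6, 80.0]
tcp_rot: [3.141, 0.005, -2.895]
ft_force: [1.1, 0.6, -1.8]
finger_gap: 51.3
grip_force: 32.2
```

```bash
python3 - <<'E'
from h import *
plan(529.4,131.6,182,1.383,10)
crop(grab_frame("scene")[:,:,::-1],265,190,120,130,4,"pics/s2.png")
E
```

```text
[[[5.9, -10.0, -10.2], np.float64(0.2005)], [[3.8, -11.0, -10.2], np.float64(0.2005)], [[1.5, -11.5, -10.2], np.float64(0.2005)], [[-0.8, -11.6, -10.2], np.float64(0.2005)], [[-3.1, -11.2, -10.2], np.float64(0.2005)]]
[[[-5.3, -10.4, -10.2], np.float64(0.2005)], [[-7.3, -9.1, -10.2], np.float64(0.2005)], [[-8.9, -7.5, -10.2], np.float64(0.2005)], [[-10.2, -5.5, -10.2], np.float64(0.2005)], [[-11.1, -3.4, -10.2], np.float64(0.2005)]]
t 4.825 tcp [562.3 243.6  80. ] rpy [ 3.141  0.005 -2.895] F [ 1.1  0.6 -1.8] gap 51.3 gf 32.2
```

Call:
send_rows(
  rows=[
    [[0, 0, -35], 0],
    [[0, 0, -35], 0],
    [[0, 0, -32], 0],
    [[0, 0, 0], 0],
  ],
)

```text
time: 5.38
tool_pos: [561.8, 243.3, 181.0]
tcp_rot: [3.141, 0.004, -2.895]
ft_force: [-0.6, -0.3, -2.7]
finger_gap: 51.6
grip_force: 32.5
```

```bash
python3 - <<'E'
from h import *
plan(529.4,131.6,182,1.383,15)
E
```

```text
[[[3.9, -6.7, -0.1], np.float64(0.1337)], [[3.0, -7.2, -0.1], np.float64(0.1337)], [[2.0, -7.5, -0.1], np.float64(0.1337)], [[1.0, -7.7, -0.1], np.float64(0.1337)], [[-0.0, -7.8, -0.1], np.float64(0.1337)]]
[[[-1.1, -7.7, -0.1], np.float64(0.1337)], [[-2.1, -7.5, -0.1], np.float64(0.1337)], [[-3.1, -7.1, -0.1], np.float64(0.1337)], [[-4.0, -6.6, -0.1], np.float64(0.1337)], [[-4.8, -6.1, -0.1], np.float64(0.1337)]]
[[[-5.6, -5.4, -0.1], np.float64(0.1337)], [[-6.3, -4.6, -0.1], np.float64(0.1337)], [[-6.8, -3.7, -0.1], np.float64(0.1337)], [[-7.3, -2.7, -0.1], np.float64(0.1337)], [[-7.6, -1.8, -0.1], np.float64(0.1337)]]
t 5.375 tcp [561.8 243.3 181. ] rpy [ 3.141  0.004 -2.895] F [-0.6 -0.3 -2.7] gap 51.6 gf 32.5
```

Call:
send_rows(
  rows=[
    [[3.9, -6.7, 0], 0.134],
    [[3, -7.2, 0], 0.134],
    [[2, -7.5, 0], 0.134],
    [[1, -7.7, 0], 0.134],
    [[0, -7.8, 0], 0.134],
  ],
)

```text
time: 6.0
tool_pos: [548.5, 204.9, 176.9]
tcp_rot: [-3.139, -0.003, 2.713]
ft_force: [-0.5, 0.7, -1.7]
finger_gap: 51.5
grip_force: 32.3
```

Call:
send_rows(
  rows=[
    [[-1.1, -7.7, 0], 0.134],
    [[-2.1, -7.5, 0], 0.134],
    [[-3.1, -7.1, 0], 0.134],
    [[-4, -6.6, 0], 0.134],
    [[-4.8, -6.1, 0], 0.134],
  ],
)

```text
time: 6.62
tool_pos: [537.5, 167.7, 177.0]
tcp_rot: [-3.138, -0.001, 2.043]
ft_force: [0.0, 0.6, -1.7]
finger_gap: 52.0
grip_force: 32.3
```

Call:
send_rows(
  rows=[
    [[-5.6, -5.4, 0], 0.134],
    [[-6.3, -4.6, 0], 0.134],
    [[-6.8, -3.7, 0], 0.134],
    [[-7.3, -2.7, 0], 0.134],
    [[-7.6, -1.8, 0], 0.134],
  ],
)

```text
time: 7.25
tool_pos: [526.5, 130.5, 177.1]
tcp_rot: [-3.138, 0.001, 1.373]
ft_force: [-0.4, -0.3, -0.9]
finger_gap: 51.9
grip_force: 32.3
```

Call:
send_rows(
  rows=[
    [[0, 0, 0], 0],
    [[0, 0, 8], 0],
    [[0, 0, 0], 0],
  ],
  force=22,
)

```text
time: 7.62
tool_pos: [527.2, 131.1, 170.0]
tcp_rot: [-3.14, 0.001, 1.379]
ft_force: [-0.0, 0.3, -1.7]
finger_gap: 51.4
grip_force: 32.4
```

```bash
python3 - <<'E'
from h import *
a=grab_frame("scene")[:,:,::-1]; b=grab_frame("side")[:,:,::-1]
crop(a,185,130,110,140,4,"pics/a.png"); crop(b,140,120,90,140,4,"pics/b.png")
x=np.zeros((560,800,3),np.uint8); A=cv2.imread("pics/a.png");B=cv2.imread("pics/b.png")
x[:,:440]=A; x[:,440:]=B[:, :360]; cv2.imwrite("pics/v1.png",x)
plan(529.4,131.6,174,1.383,1)
E
```

```text
[[[0.7, 1.6, -3.2], np.float64(-0.0041)]]
t 7.725 tcp [527.7 131.2 170.8] rpy [-3.141  0.     1.379] F [-0.5  0.5 -1. ] gap 51.5 gf 32.4
```

View pics/v1.png

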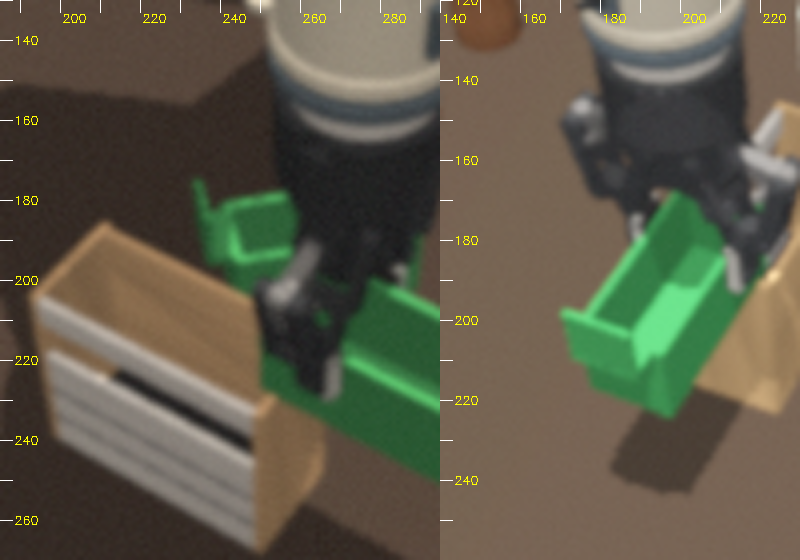

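The left half (scene) and right half (side) show the bin held level, with its front end just over the +y cheek: scene about (265,225), side about (215,180). Now I'll lower it along the tilting arc with a light grip.

Call:
send_rows(
  rows=[
    [[0.5, 1.5, 4], 0],
    [[0.5, 0, 4], 0],
    [[0, 0, 0], 0],
  ],
  grip=1,
  force=20,
)

```text
time: 8.1
tool_pos: [529.3, 131.7, 162.9]
tcp_rot: [-3.141, 0.0, 1.378]
ft_force: [-0.5, -0.0, -1.3]
finger_gap: 51.4
grip_force: 32.4
```

Call:
send_rows(
  rows=[
    [[2.5, 0, 2], 0],
    [[2.5, 0, 2], 0],
    [[2.5, 0, 2], 0],
    [[0, 0, 0], 0],
  ],
)

```text
time: 8.6
tool_pos: [531.1, 139.2, 157.6]
tcp_rot: [3.141, 0.0, 1.378]
ft_force: [-2.4, -2.3, 3.2]
finger_gap: 51.4
grip_force: 33.5
```

```bash
python3 - <<'E'
from h import *
plan(529.4,131.6,174,1.383,1)
crop(grab_frame("side")[:,:,::-1],140,120,100,120,5,"pics/v2.png")
E
```

```text
[[[-7.7, -0.2, -16.4], np.float64(-0.005)]]
t 8.6 tcp [531.1 139.2 157.6] rpy [3.141 0.    1.378] F [-2.4 -2.3  3.2] gap 51.4 gf 33.5
```

Call:
send_rows(
  rows=[
    [[2.1, 0, 2.3], 0],
    [[2.1, 0, 2.3], 0],
    [[2, 0, 2.4], 0],
    [[0, 0, 0], 0],
  ],
)

```text
time: 9.15
tool_pos: [532.4, 145.7, 150.7]
tcp_rot: [3.141, -0.001, 1.378]
ft_force: [-2.3, 0.7, 4.9]
finger_gap: 51.5
grip_force: 34.5
```

Call:
send_rows(
  rows=[
    [[1.7, 0, 2.6], 0],
    [[1.6, 0, 2.7], 0],
    [[1.6, 0, 2.7], 0],
    [[0, 0, 0], 0],
  ],
)

```text
time: 9.65
tool_pos: [533.4, 150.8, 142.9]
tcp_rot: [3.141, -0.001, 1.378]
ft_force: [-1.9, 2.2, 6.1]
finger_gap: 51.6
grip_force: 36.1
```

```bash
python3 - <<'E'
from h import *
plan(529.4,131.6,174,1.383,1)
a=grab_frame("scene")[:,:,::-1]; b=grab_frame("side")[:,:,::-1]
crop(a,230,150,100,140,4,"pics/a.png"); crop(b,140,130,100,140,4,"pics/b.png")
cv2.imwrite("pics/v2.png",np.hstack([cv2.imread("pics/a.png"),cv2.imread("pics/b.png")]))
E
```

```text
[[[-19.6, -0.2, -31.2], np.float64(-0.0055)]]
t 9.65 tcp [533.4 150.8 142.9] rpy [ 3.141e+00 -1.000e-03  1.378e+00] F [-1.9  2.2  6.1] gap 51.6 gf 36.1
```

View pics/v2.png

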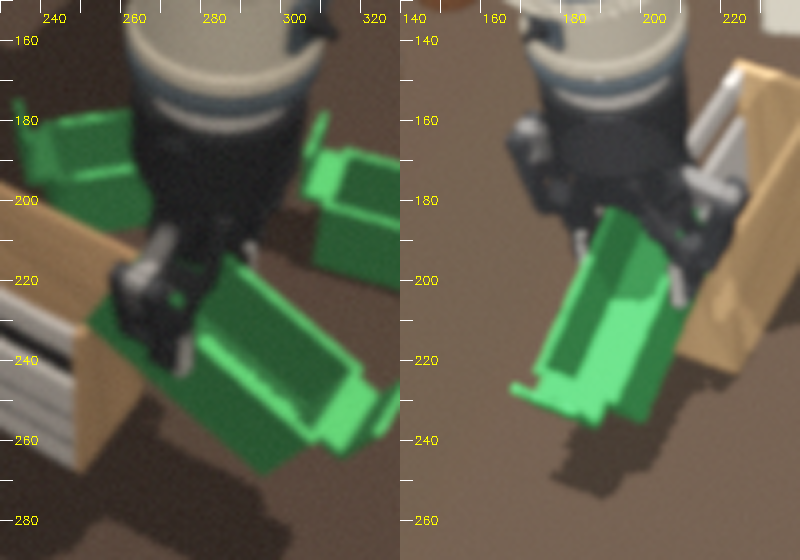

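Both views show the bin tilting front-up on the cheek: its back and tongue are low, at scene (325,240) and side (185,230), and the forces are small. I'll continue to about 40° and measure the tilt.

Call:
send_rows(
  rows=[
    [[1.2, 0, 2.8], 0],
    [[1.1, 0, 2.9], 0],
    [[1.1, 0, 3], 0],
    [[0.6, 0, 2.5], 0],
    [[0, 0, 0], 0],
  ],
)

```text
time: 10.38
tool_pos: [534.4, 155.3, 131.9]
tcp_rot: [3.141, -0.002, 1.377]
ft_force: [-2.6, 5.9, 7.2]
finger_gap: 52.0
grip_force: 39.5
```

```bash
python3 - <<'E'
from h import *
plan(529.4,131.6,174,1.383,1)
a=grab_frame("scene")[:,:,::-1]; b=grab_frame("side")[:,:,::-1]
crop(a,230,180,100,140,4,"pics/a.png"); crop(b,150,150,100,140,4,"pics/b.png")
cv2.imwrite("pics/v3.png",np.hstack([cv2.imread("pics/a.png"),cv2.imread("pics/b.png")]))
E
```

```text
[[[-24.1, -0.3, -42.2], np.float64(-0.0058)]]
t 10.375 tcp [534.4 155.3 131.9] rpy [ 3.141e+00 -2.000e-03  1.377e+00] F [-2.6  5.9  7.2] gap 52.0 gf 39.5
```

View pics/v3.png

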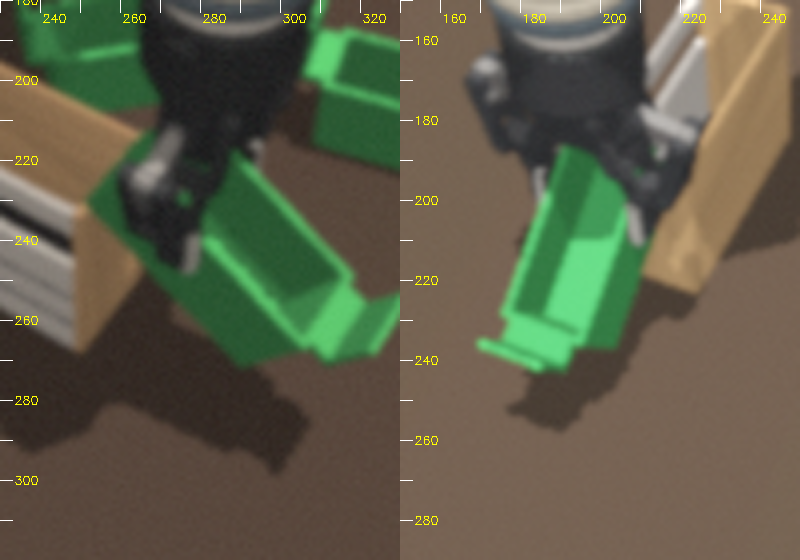

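The bin is now steeply front-up. Read-offs: back rim corners at scene (307,267) and (318,249), back bottom corner at scene (290,271.5). In the side view the rim corners are at (176,229) and (195,233), and the tongue top runs (169.5,235.5)–(186,242).

```bash
cat > tilt.py <<'E'
from h import *
from scipy.optimize import least_squares
def fit(yaw,A,a,B,b,p0):
    T=lambda p,L:(R.from_euler("z",yaw)*R.from_euler("y",-p[3])).apply(np.array(L,float))+p[:3]
    f=lambda p:np.r_[(proj("scene",T(p,A))-a).ravel(),(proj("side",T(p,B))-b).ravel()]
    r=least_squares(f,p0,loss="soft_l1"); print("centre",r.x[:3].round(1),"tilt",np.degrees(r.x[3]).round(1)); print(f(r.x).reshape(-1,2).round(1).tolist())
    s=telemetry.read_state(); g=s["tool_pos"]+[0,0,11]
    print("grasp in bin frame",(R.from_euler("z",yaw)*R.from_euler("y",-r.x[3])).inv().apply(g-r.x[:3]).round(1))
if __name__=="__main__":
    fit(1.377-np.pi,[(-60,26,-28),(-60,26,28),(-60,-26,28)],[(290,271.5),(307,266.7),(318,248.7)],
     [(-60,26,28),(-60,-26,28),(-77,20,60),(-77,-20,60),(-60,-26,-28)],[(175.7,229),(195,233),(169.5,235.5),(185.7,242),(203.7,237)],[540,190,110,.6])
E
python3 tilt.py
```

```text
centre [534.9 161.3 117.4] tilt 33.8
[[0.2, -0.1], [-1.2, -0.1], [0.0, -0.6], [-0.3, -0.5], [0.4, 3.1], [-0.2, 0.3], [-0.5, -0.1], [-0.1, 0.1]]
grasp in bin frame [19.2  0.7 17.9]
```

Call:
send_rows(
  rows=[
    [[0.8, 0, 2.8], 0],
    [[0.7, 0, 2.8], 0],
    [[0.5, 0, 2.8], 0],
    [[0, 0, 0], 0],
  ],
)

```text
time: 10.98
tool_pos: [534.9, 157.2, 123.4]
tcp_rot: [3.14, -0.002, 1.377]
ft_force: [-2.2, 6.1, 7.0]
finger_gap: 51.3
grip_force: 41.4
```

Call:
send_rows(
  rows=[
    [[6, 0, 0], 0],
    [[8, 0, 0], 0],
    [[10, 0, 0], 0],
    [[20, 0, -5], 0],
    [[0, 0, 0], 0],
  ],
  grip=1,
  force=60,
)

```text
time: 11.6
tool_pos: [543.7, 201.1, 128.3]
tcp_rot: [3.14, -0.001, 1.379]
ft_force: [0.5, -0.7, -1.9]
finger_gap: 51.2
grip_force: 63.4
```

```bash
python3 - <<'E'
from h import *
plan(529.4,131.6,174,1.383,1)
a=grab_frame("scene")[:,:,::-1]; b=grab_frame("side")[:,:,::-1]
crop(a,250,170,110,140,4,"pics/a.png"); crop(b,150,170,90,140,4,"pics/b.png")
cv2.imwrite("pics/v4.png",np.hstack([cv2.imread("pics/a.png"),cv2.imread("pics/b.png")]))
E
```

```text
[[[-70.8, -0.7, -45.7], np.float64(-0.0035)]]
t 11.6 tcp [543.7 201.1 128.3] rpy [ 3.140e+00 -1.000e-03  1.379e+00] F [ 0.5 -0.7 -1.9] gap 51.2 gf 63.4
```

View pics/v4.png

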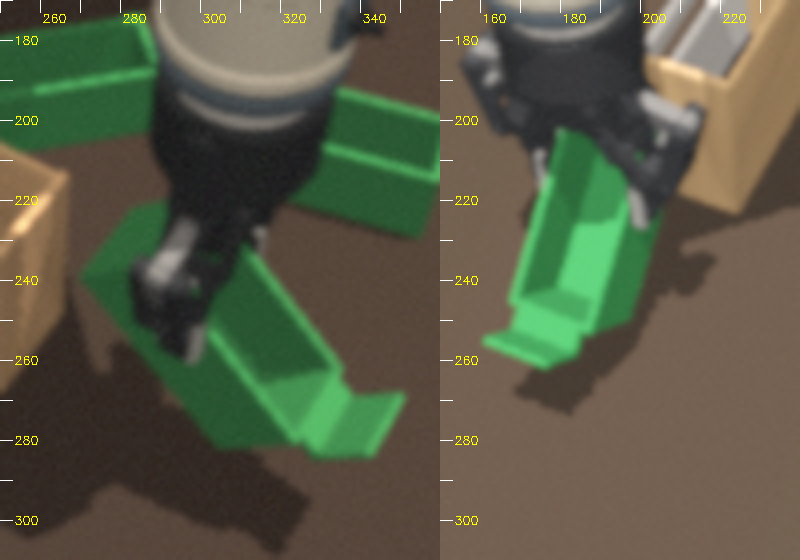

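The bin is free of the cheek and held tilted. Scene corners are at (270.5,239), (304.5,282), (324.5,281) and (336,262), with the tongue tip at (343,284)–(351,269). Side corners are at (168,246), (188,253) and (198,249.5), with the tip at (161,255.5)–(177,262).

```bash
python3 - <<'E'
from tilt import *
fit(1.379-np.pi,[(60,26,-28),(60,-26,-28),(-60,26,-28),(-60,26,28),(-60,-26,28),(-75,20,60),(-75,-20,60)],[(270.5,238.7),(285,221.7),(304.5,281.7),(324.5,280.7),(335.7,262),(343,284.2),(351.2,268.7)],
     [(-60,26,28),(-60,-26,28),(-75,20,60),(-75,-20,60),(-60,-26,-28)],[(168,245.7),(188,253.2),(160.7,255.5),(177,262),(198.2,249.5)],[540,210,110,.6])
E
```

```text
centre [542.9 205.2 114.4] tilt 44.5
[[-0.2, -0.4], [-1.4, -0.6], [-0.2, -0.5], [-0.2, 0.1], [0.1, -0.4], [-0.5, -0.4], [-0.1, -0.3], [-0.8, 0.7], [-0.6, 1.1], [0.0, 0.6], [-0.3, 0.5], [-0.7, 0.6]]
grasp in bin frame [21.1  0.9 13.5]
```

```bash
python3 - <<'E'
from h import *
c,s=np.cos(-.188),np.sin(-.188)
W=lambda X,Y:(542.2+c*X-s*Y,22.3+s*X+c*Y)
for uv in [(195,378),(90,352)]: print(onz("scene",uv,40).round())
print(W(160,90),W(112,0))
plan(*W(160,90),135,2.954,10)
E
```

```text
[821. 102.  40.]
[855. -97.  40.]
(np.float64(716.2013040924301), np.float64(80.81107736261313)) (np.float64(652.2265587285308), np.float64(1.3678148690306422))
[[[-8.4, 19.3, -0.7], np.float64(-0.1575)], [[-11.3, 17.8, -0.7], np.float64(-0.1575)], [[-13.9, 15.8, -0.7], np.float64(-0.1575)], [[-16.2, 13.4, -0.7], np.float64(-0.1575)], [[-18.1, 10.7, -0.7], np.float64(-0.1575)]]
[[[-19.6, 7.7, -0.7], np.float64(-0.1575)], [[-20.5, 4.5, -0.7], np.float64(-0.1575)], [[-21.0, 1.3, -0.7], np.float64(-0.1575)], [[-20.9, -2.1, -0.7], np.float64(-0.1575)], [[-20.3, -5.3, -0.7], np.float64(-0.1575)]]
t 11.7 tcp [542.7 199.6 127.8] rpy [3.141 0.    1.379] F [-0.7 -0.7 -1.6] gap 51.4 gf 63.4
```

```bash
cat >> h.py <<'E'
_c,_s=np.cos(-.188),np.sin(-.188)
W=lambda X,Y:(542.2+_c*X-_s*Y,22.3+_s*X+_c*Y)
E
python3 - <<'E'
from h import *
plan(*W(135,80),135,2.954,10)
E
```

```text
[[[-9.4, 16.8, -0.7], np.float64(-0.1575)], [[-11.9, 15.1, -0.7], np.float64(-0.1575)], [[-14.1, 13.1, -0.7], np.float64(-0.1575)], [[-16.0, 10.7, -0.7], np.float64(-0.1575)], [[-17.5, 8.1, -0.7], np.float64(-0.1575)]]
[[[-18.5, 5.2, -0.7], np.float64(-0.1575)], [[-19.1, 2.3, -0.7], np.float64(-0.1575)], [[-19.2, -0.8, -0.7], np.float64(-0.1575)], [[-18.9, -3.8, -0.7], np.float64(-0.1575)], [[-18.0, -6.7, -0.7], np.float64(-0.1575)]]
t 11.7 tcp [542.7 199.6 127.8] rpy [3.141 0.    1.379] F [-0.7 -0.7 -1.6] gap 51.4 gf 63.4
```

Call:
send_rows(
  rows=[
    [[-9.4, 16.8, -0.7], -0.157],
    [[-11.9, 15.1, -0.7], -0.157],
    [[-14.1, 13.1, -0.7], -0.157],
    [[-16, 10.7, -0.7], -0.157],
    [[-17.5, 8.1, -0.7], -0.157],
  ],
)

```text
time: 12.32
tool_pos: [616.3, 136.0, 131.1]
tcp_rot: [-3.141, -0.0, 2.168]
ft_force: [0.5, -0.8, -1.4]
finger_gap: 51.4
grip_force: 63.5
```

Call:
send_rows(
  rows=[
    [[-18.5, 5.2, -0.7], -0.157],
    [[-19.1, 2.3, -0.7], -0.157],
    [[-19.2, -0.8, -0.7], -0.157],
    [[-18.9, -3.8, -0.7], -0.157],
    [[-18, -6.7, -0.7], -0.157],
  ],
)

```text
time: 12.95
tool_pos: [689.4, 73.7, 134.4]
tcp_rot: [-3.141, -0.001, 2.953]
ft_force: [0.6, 0.2, -1.2]
finger_gap: 51.4
grip_force: 63.5
```

Call:
send_rows(
  rows=[
    [[0, 0, 0], 0],
    [[0, 0, 0], 0],
  ],
)

```text
time: 13.2
tool_pos: [688.5, 74.6, 134.3]
tcp_rot: [-3.141, -0.001, 2.945]
ft_force: [0.3, 0.2, -1.3]
finger_gap: 51.5
grip_force: 63.5
```

```bash
python3 - <<'E'
from h import *
plan(*W(125,0),110,2.954,4)
E
```

```text
[[[2.0, -19.7, 6.1], np.float64(-0.0024)], [[2.1, -19.7, 6.1], np.float64(-0.0024)], [[2.1, -19.7, 6.1], np.float64(-0.0024)], [[2.2, -19.7, 6.1], np.float64(-0.0024)]]
t 13.2 tcp [688.5  74.6 134.3] rpy [-3.141e+00 -1.000e-03  2.945e+00] F [ 0.3  0.2 -1.3] gap 51.5 gf 63.5
```

Call:
send_rows(
  rows=[
    [[2, -19.7, 6], -0.003],
    [[2, -19.7, 6], -0.003],
    [[2, -19.7, 6], -0.003],
    [[2.3, -19.7, 6], 0],
    [[0, 0, 0], 0],
  ],
)

```text
time: 13.82
tool_pos: [665.3, -3.3, 109.9]
tcp_rot: [-3.141, -0.002, 2.954]
ft_force: [-0.4, -0.1, -1.1]
finger_gap: 51.5
grip_force: 63.5
```

```bash
cat > sil.py <<'E'
from h import *
from scipy.optimize import minimize
def box(x0,x1,y0,y1,z0,z1): return np.array([(x,y,z) for x in(x0,x1) for y in(y0,y1) for z in(z0,z1)],float)
PARTS=[box(-60,60,-26,26,-28,28),box(-77,-60,-20,20,22,28),box(-77,-73,-20,20,22,60)]
def mask(im):
    h=cv2.cvtColor(im,cv2.COLOR_RGB2HSV); return ((h[...,0]>50)&(h[...,0]<85)&(h[...,1]>100)).astype(np.uint8)
def sil(n,ci,p,yaw):
    m=np.zeros((384,512),np.uint8); r=R.from_euler("z",yaw)*R.from_euler("y",-p[3])
    for b in PARTS:
        q=proj(n,r.apply(b)+p[:3],ci); cv2.fillConvexPoly(m,cv2.convexHull((q*16).round().astype(np.int32).reshape(-1,1,2)),1,shift=4)
    return m
def run(yaw,p0,win=18):
    D=[]
    for n in("scene","side"):
        im=grab_frame(n); ci=camera_info(n); g=mask(im); s0=cv2.dilate(sil(n,ci,p0,yaw),np.ones((win,win),np.uint8))
        # dark/grey pixels of the gripper count as unknown
        h=cv2.cvtColor(im,cv2.COLOR_RGB2HSV); bg=((h[...,0]<40)&(h[...,1]>30)&(h[...,2]>40)).astype(np.uint8)|((h[...,1]<60)&(h[...,2]>150)).astype(np.uint8)
        D.append((n,ci,g&s0,bg&s0,im))
    f=lambda p:sum(((1-sil(n,ci,p,yaw))*g).sum()+(sil(n,ci,p,yaw)*b).sum() for n,ci,g,b,_ in D)
    k=np.array([1,1,1,.02]); best=min((minimize(lambda d:f(p0+d*k),np.zeros(4),method="Nelder-Mead",options=dict(initial_simplex=np.vstack([np.zeros(4),sg*np.eye(4)*6]),maxiter=250)) for sg in(1,-1)),key=lambda r:r.fun)
    p=p0+best.x*k; print("centre",p[:3].round(1),"tilt",np.degrees(p[3]).round(1),"cost",f(p0),"->",best.fun,"green px",[int(d[2].sum()) for d in D])
    q=(R.from_euler("z",-.188).inv()).apply(p[:3]-[542.2,22.3,80]); print("rack frame centre",q.round(1))
    s=telemetry.read_state(); t=R.from_euler("z",-.188).inv().apply(s["tool_pos"]-[542.2,22.3,80]); print("rack frame TCP",t.round(1),"F",s["ft_force"].round(1),"t",s["time"],"yaw",s["tcp_rot"][2])
    return p,D
E
python3 - <<'E'
from sil import *
s=telemetry.read_state(); f=R.from_euler("z",s["tcp_rot"][2]-np.pi).apply([1,0,0])
run(s["tcp_rot"][2]-np.pi,np.r_[s["tool_pos"]-3.9*f-[0,0,13.9],np.radians(44.5)])
E
```

```text
centre [662.8  -4.7  95.5] tilt 43.4 cost 131 -> 46.0 green px [1681, 1078]
rack frame centre [123.5  -3.9  15.5]
rack frame TCP [126.6  -0.4  30.7] F [ 0.3 -0.8 -2.8] t 13.925 yaw 2.9556807925569966
```

Call:
send_rows(
  rows=[
    [[8, 1, 3], 0],
    [[7.5, 1, 2.7], 0],
    [[0, 0, 0], 0],
    [[0, 0, 0], 0],
  ],
)

```text
time: 14.42
tool_pos: [651.7, 3.8, 105.2]
tcp_rot: [3.142, 0.0, 2.957]
ft_force: [0.5, -0.2, -2.7]
finger_gap: 51.0
grip_force: 63.5
```

Call:
send_rows(
  rows=[
    [[5, 0, -5.2], 0],
    [[5, 0, -5.2], 0],
    [[5, 0, -5.2], 0],
    [[0, 0, 0], 0],
  ],
)

```text
time: 14.92
tool_pos: [636.7, 6.3, 121.4]
tcp_rot: [3.141, 0.001, 2.957]
ft_force: [0.0, 0.3, -2.0]
finger_gap: 51.1
grip_force: 63.5
```

```bash
python3 - <<'E'
from sil import *
s=telemetry.read_state(); f=R.from_euler("z",s["tcp_rot"][2]-np.pi).apply([1,0,0])
run(s["tcp_rot"][2]-np.pi,np.r_[s["tool_pos"]-3.5*f-[0,0,14.5],np.radians(44)])
E
```

```text
centre [633.6   4.7 107.2] tilt 43.1 cost 178 -> 136.0 green px [1569, 1001]
rack frame centre [93.1 -0.2 27.2]
rack frame TCP [96.   1.9 40.9] F [ 0.6 -0.6 -2.2] t 15.025 yaw 2.9567544748826053
```

Call:
send_rows(
  rows=[
    [[5.9, 0, -4.6], 0],
    [[5.9, 0, -5], 0],
    [[0, 0, 0], 0],
  ],
)

```text
time: 15.4
tool_pos: [624.9, 8.5, 130.8]
tcp_rot: [3.141, 0.0, 2.957]
ft_force: [-0.5, 0.2, -1.5]
finger_gap: 51.1
grip_force: 63.5
```

Call:
send_rows(
  rows=[
    [[5.9, 0, -5.5], 0],
    [[5.8, 0, -5.5], 0],
    [[0, 0, 0], 0],
    [[0, 0, 0], 0],
  ],
)

```text
time: 15.9
tool_pos: [613.8, 10.6, 141.3]
tcp_rot: [3.142, 0.0, 2.957]
ft_force: [0.2, 0.0, -1.5]
finger_gap: 51.4
grip_force: 63.5
```

```bash
python3 - <<'E'
from sil import *
s=telemetry.read_state(); f=R.from_euler("z",s["tcp_rot"][2]-np.pi).apply([1,0,0])
p,D=run(s["tcp_rot"][2]-np.pi,np.r_[s["tool_pos"]-3.3*f-[0,0,14],np.radians(43.5)])
E
```

```text
centre [611.7  10.2 129.3] tilt 44.0 cost 253 -> 200.0 green px [1507, 1016]
rack frame centre [70.5  1.1 49.3]
rack frame TCP [72.5  1.8 61.1] F [-0.5 -0.2 -2. ] t 16.0 yaw 2.956754240669582
```

The tongue went in along its own direction with no contact force. I'll work out a swing-down path that keeps clear of the slats.

```bash
cat > swing.py <<'E'
from h import *
def rect(x0,x1,z0,z1,n=9):
    t=np.linspace(0,1,n); return np.r_[np.c_[x0+(x1-x0)*t,0*t+z0],np.c_[x0+(x1-x0)*t,0*t+z1],np.c_[0*t+x0,z0+(z1-z0)*t],np.c_[0*t+x1,z0+(z1-z0)*t]]
BIN=[(-17,0,0,6),(-17,-13,0,38),(0,120,-50,6)]; SL=[(-5,0,-80,0),(-5,0,28,46)]
def sd(P,r): # signed distance of points to rect
    dx=np.maximum(r[0]-P[:,0],P[:,0]-r[1]); dz=np.maximum(r[2]-P[:,1],P[:,1]-r[3])
    return (np.hypot(np.maximum(dx,0),np.maximum(dz,0))+np.minimum(np.maximum(dx,dz),0)).min()
BP=np.vstack([rect(*b,25) for b in BIN]); SP=np.vstack([rect(*s,40) for s in SL])
def clr(X,Z,th):
    c,s=np.cos(th),np.sin(th); P=BP@np.array([[c,s],[-s,c]])+[X,Z]; Q=(SP-[X,Z])@np.array([[c,-s],[s,c]])
    return min(min(sd(P,r) for r in SL),min(sd(Q,r) for r in BIN))
g=np.array([79.7,-6.2])
if __name__=="__main__":
    print("now",clr(10.6,20.7,np.radians(44)))
    for d in (44,38,32,26,20,14,8,4,0,-5):
        th=np.radians(d); c,s=np.cos(th),np.sin(th)
        C={(X,Z):clr(X,Z,th) for X in np.arange(-2,16,1.) for Z in np.arange(0,26,1.)}
        b=max(C,key=C.get); ok=[k for k in C if C[k]>=0.5]; low=min(ok,key=lambda k:(k[1],-C[k])) if ok else None
        for nm,(X,Z) in (("best",b),("low",low or b)):
            print(d,nm,(X,Z),round(C[(X,Z)],1),"TCP X %.1f z %.1f"%(X+c*g[0]-s*g[1],80+Z+s*g[0]+c*g[1]-11))
E
python3 swing.py
```

```text
now 6.614559269337525
44 best (np.float64(10.0), np.float64(19.0)) 7.2 TCP X 71.6 z 138.9
44 low (np.float64(-2.0), np.float64(4.0)) 0.8 TCP X 59.6 z 123.9
38 best (np.float64(9.0), np.float64(18.0)) 7.4 TCP X 75.6 z 131.2
38 low (np.float64(-2.0), np.float64(4.0)) 0.9 TCP X 64.6 z 117.2
32 best (np.float64(8.0), np.float64(17.0)) 7.6 TCP X 78.9 z 123.0
32 low (np.float64(-1.0), np.float64(4.0)) 1.3 TCP X 69.9 z 110.0
26 best (np.float64(4.0), np.float64(14.0)) 8.3 TCP X 78.4 z 112.4
26 low (np.float64(0.0), np.float64(3.0)) 0.5 TCP X 74.4 z 101.4
20 best (np.float64(5.0), np.float64(13.0)) 8.7 TCP X 82.0 z 103.4
20 low (np.float64(0.0), np.float64(3.0)) 1.0 TCP X 77.0 z 93.4
14 best (np.float64(4.0), np.float64(15.0)) 7.4 TCP X 82.8 z 97.3
14 low (np.float64(1.0), np.float64(3.0)) 1.5 TCP X 79.8 z 85.3
8 best (np.float64(4.0), np.float64(14.0)) 5.9 TCP X 83.8 z 88.0
8 low (np.float64(1.0), np.float64(2.0)) 1.1 TCP X 80.8 z 76.0
4 best (np.float64(4.0), np.float64(14.0)) 5.0 TCP X 83.9 z 82.4
4 low (np.float64(1.0), np.float64(1.0)) 0.6 TCP X 80.9 z 69.4
0 best (np.float64(4.0), np.float64(4.0)) 4.0 TCP X 83.7 z 66.8
0 low (np.float64(1.0), np.float64(1.0)) 1.0 TCP X 80.7 z 63.8
-5 best (np.float64(5.0), np.float64(19.0)) 0.6 TCP X 83.9 z 74.9
-5 low (np.float64(5.0), np.float64(17.0)) 0.5 TCP X 83.9 z 72.9
```

Call:
send_rows(
  rows=[
    [[4, 0, 6.8], 0],
    [[3.9, 0, 6.7], 0],
    [[0, 0, 0], 0],
    [[0, 0, 0], 0],
  ],
)

```text
time: 16.5
tool_pos: [605.9, 12.0, 127.6]
tcp_rot: [-3.142, -0.0, 2.957]
ft_force: [0.5, -0.4, -1.5]
finger_gap: 50.9
grip_force: 63.5
```

Call:
send_rows(
  rows=[
    [[-2.5, 0, 4.1], 0],
    [[-2.5, 0, 4.1], 0],
    [[-2.2, 0, 4.2], 0],
    [[-2.1, 0, 4.2], 0],
    [[0, 0, 0], 0],
  ],
)

```text
time: 17.12
tool_pos: [615.9, 10.2, 111.7]
tcp_rot: [3.141, 0.001, 2.957]
ft_force: [-0.4, 1.1, 4.3]
finger_gap: 50.8
grip_force: 63.2
```

```bash
python3 - <<'E'
from sil import *
s=telemetry.read_state(); f=R.from_euler("z",s["tcp_rot"][2]-np.pi).apply([1,0,0])
for d in (44,36): 
    th=np.radians(d); o=np.array([19.7*np.cos(th)-15.8*np.sin(th),19.7*np.sin(th)+15.8*np.cos(th)-11])
    p,D=run(s["tcp_rot"][2]-np.pi,np.r_[s["tool_pos"]-o[0]*f-[0,0,o[1]],th])
E
```

```text
centre [608.9  10.7 101.9] tilt 34.4 cost 584 -> 332.0 green px [1380, 871]
rack frame centre [67.7  1.1 21.9]
rack frame TCP [74.6  1.9 31.7] F [-0.1 -0.5  4. ] t 17.225 yaw 2.9566941386206724
centre [607.6  10.3  98.9] tilt 33.6 cost 423 -> 330.0 green px [1373, 862]
rack frame centre [66.5  0.4 18.9]
rack frame TCP [74.3  1.9 31.6] F [1.  0.1 3. ] t 17.325 yaw 2.9567620881346075
```

The bin is swinging down as planned: the tilt is about 34°, with a light contact of about 6 N on the tongue. I'll carry on.

Call:
send_rows(
  rows=[
    [[-1.8, 0, 4.3], 0],
    [[-1.7, 0, 4.4], 0],
    [[-1.3, 0, 4.5], 0],
    [[-1.3, 0, 4.5], 0],
    [[0, 0, 0], 0],
  ],
)

```text
time: 17.95
tool_pos: [621.8, 9.1, 93.8]
tcp_rot: [3.141, 0.001, 2.957]
ft_force: [1.1, -1.1, 5.2]
finger_gap: 51.3
grip_force: 61.7
```

Call:
send_rows(
  rows=[
    [[-0.9, 0, 4.5], 0],
    [[-0.9, 0, 4.6], 0],
    [[-0.5, 0, 4.5], 0],
    [[-0.5, 0, 4.6], 0],
    [[0, 0, 0], 0],
  ],
)

```text
time: 18.58
tool_pos: [625.4, 8.5, 75.8]
tcp_rot: [3.141, 0.003, 2.957]
ft_force: [3.2, -0.6, 4.7]
finger_gap: 51.1
grip_force: 61.4
```

```bash
cat > chk.py <<'E'
from sil import *
import sys
s=telemetry.read_state(); f=R.from_euler("z",s["tcp_rot"][2]-np.pi).apply([1,0,0])
th=np.radians(float(sys.argv[1])); o=np.array([19.7*np.cos(th)-15.8*np.sin(th),19.7*np.sin(th)+15.8*np.cos(th)-11])
run(s["tcp_rot"][2]-np.pi,np.r_[s["tool_pos"]-o[0]*f-[0,0,o[1]],th])
E
python3 chk.py 10
```

```text
centre [607.8  11.2  72.1] tilt 13.4 cost 591 -> 419.0 green px [1340, 734]
rack frame centre [66.5  1.4 -7.9]
rack frame TCP [84.   2.  -4.2] F [ 2.3 -0.3  4.3] t 18.675 yaw 2.956745878142043
```

Call:
send_rows(
  rows=[
    [[0.3, 0, 4.3], 0],
    [[0.3, 0, 4.3], 0],
    [[0.4, 0, 4.3], 0],
    [[0.4, 0, 4], 0],
    [[0, 0, 0], 0],
  ],
)

```text
time: 19.3
tool_pos: [624.9, 8.7, 59.3]
tcp_rot: [3.141, 0.005, 2.957]
ft_force: [6.1, -1.9, 4.8]
finger_gap: 51.3
grip_force: 61.7
```

```bash
python3 chk.py 2
```

```text
centre [603.    9.7  58.7] tilt -1.4 cost 686 -> 464.0 green px [1222, 677]
rack frame centre [ 62.1  -1.  -21.3]
rack frame TCP [ 83.7   2.  -20.7] F [ 6.6 -1.7  4. ] t 19.4 yaw 2.9567303496048614
```

Call:
send_rows(
  rows=[
    [[0, 0, 1], 0],
    [[0, 0, 1], 0],
    [[0, 0, 0], 0],
  ],
)

```text
time: 19.77
tool_pos: [625.3, 8.5, 58.1]
tcp_rot: [3.141, 0.006, 2.957]
ft_force: [5.0, -1.6, 10.4]
finger_gap: 51.3
grip_force: 62.4
```

Call:
send_rows(
  rows=[
    [[0, 0, 0], 0],
    [[0, 0, 0], 0],
    [[0, 0, 0], 0],
    [[0, 0, 0], 0],
    [[0, 0, 0], 0],
  ],
  grip=-0.6,
)

```text
time: 20.4
tool_pos: [622.3, 9.0, 56.1]
tcp_rot: [-3.142, -0.0, 2.957]
ft_force: [0.1, -0.1, -0.4]
finger_gap: 68.1
grip_force: 0.0
```

Call:
send_rows(
  rows=[
    [[0, 0, -10], 0],
    [[0, 0, -15], 0],
    [[0, 0, -20], 0],
    [[0, 0, -30], 0],
    [[0, 0, -30], 0],
  ],
)

```text
time: 21.02
tool_pos: [622.7, 8.9, 163.8]
tcp_rot: [3.141, 0.001, 2.957]
ft_force: [0.6, 0.2, 0.4]
finger_gap: 68.3
grip_force: 0.0
```

Call:
send_rows(
  rows=[
    [[-10, 0, -50], 0],
    [[-30, 0, -40], 0],
    [[0, 0, 0], 0],
    [[0, 0, 0], 0],
  ],
)

```text
time: 21.52
tool_pos: [661.0, 1.6, 251.7]
tcp_rot: [-3.142, -0.0, 2.957]
ft_force: [-0.9, 0.4, -0.2]
finger_gap: 68.7
grip_force: 0.0
```

```bash
python3 - <<'E'
from sil import *
p,D=run(-.188,np.array([601,11,58,np.radians(-5)]))
a,b=D[0][4][:,:,::-1],D[1][4][:,:,::-1]
crop(a,180,170,110,140,4,"pics/a.png"); crop(b,130,110,90,140,4,"pics/b.png")
cv2.imwrite("pics/v5.png",np.hstack([cv2.imread("pics/a.png"),cv2.imread("pics/b.png")]))
E
```

```text
centre [606.9  10.6  53.2] tilt -8.2 cost 691 -> 399.0 green px [2051, 980]
rack frame centre [ 65.7   0.6 -26.8]
rack frame TCP [119.8   1.8 170.3] F [-0.2  0.6  0.3] t 21.625 yaw 2.956853785879105
```

View pics/v5.png

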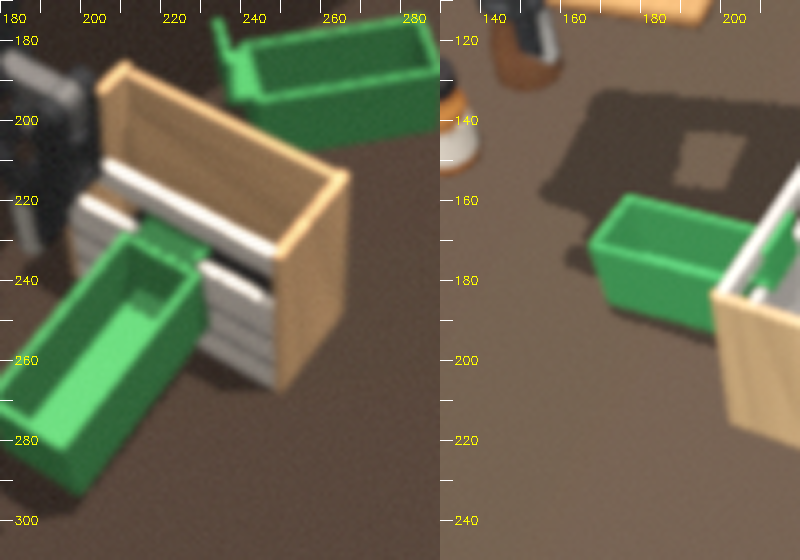

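The picture shows the bin hanging free. Its leg passes through the groove at scene (226,230) and the tongue stands behind the upper slat at side (215,168). It is near the middle, sags slightly as expected, and the gripper is clear. Handing in.

```bash
python3 -c "
from rig import job; print(job.job_done())"
```

```text
the job is handed in; nothing more can be done
None
```

The farthest green bin hangs near the middle of the stand's groove, tongue caught behind the upper slat, front sagging a few degrees (I measured about 8, you expected about 5); the gripper is clear, the white bin was left alone, and the job is handed in at about 22 s.

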